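# Lay out the bone size series

## Robot

A 6-joint arm with a two-finger parallel gripper is mounted at the origin on the work surface. World frame = base frame: x ahead of the robot, y to its left, z up, the work surface at z = 0. Lengths are in m, angles in rad, forces in N, time in s.
With the tool pointing down it reaches from about 0.35 to 0.875 m from the base axis. Payload 4.2 kg.
Tool frame: the origin (TCP) lies at the very end of the fingers, on their centre line; the grasp point (between the pads) lies robot.grasp_offset behind it (robot.grasp_offset is the distance from the TCP to the grasp point, in m); z points along the fingers, y is the line along which they close (so a half turn about z gives the same grasp; the last joint's range is limited). The gripper opens to 87 mm and grips with 3 to 60 N. Pads are 19 mm wide; open, the fingers measure 117 mm over their backs; the gripper's body (75 mm by 190 mm) begins 51 mm behind the grasp point.
Start: joints at [-1.075, 0.385, 0.008, 0, -1.194, -0.259], TCP at [0.147, -0.608, 0.193] pointing down, gripper open.
Joint ranges: [-3.14, 3.14], [-1.21, 2.06], [-1.07, 1.41], [-3.16, 2.05], [-2.99, -0.16], [-3.1, 3.1]. Speed limits (rad/s): [2.79, 2.79, 3.14, 3.14, 3.14, 3.14].

## Interface

Orientations are given as a 3x3 rotation matrix whose columns are the frame's x, y, z axes.
In Python, from bench import robot gives the robot as it stands. The module is installed in compiled form; this text tells all that it offers.
- The arm moves only by the tool play_rows, never from a script. Its argument "deltas" is a list that holds one entry, the list of rows, each a list of 7 numbers: the shift along the tool's x, y, z as a fraction of full scale, then the turn, a rotation vector about the tool's x, y, z as a fraction of full scale, then the opening, from 0 (shut) to 1 (fully open). A call has 1 to 10 rows; each row shifts and turns the commanded pose from where the row before left it, along the tool's axes as they then stand; what a row does not reach is not made up. Full scale, the value 1, is 100 cm for a shift and 8 degrees for a turn. A row lasts 1/10 s, in which the tool goes at most 50 mm and 8.59 degrees, less where a joint would pass 70% of its speed; a pose out of reach is approached as far as the arm can. A call with a number of a shift or a turn outside -1 to 1 is refused whole. A call with a gripper value outside its range is refused whole. The fingers move at their own pace and stop on an object; "force" is the grip in N (left out, the last holds). Time passes only in rows, so rows that do not move let the fingers close. It gives the time, the measured TCP pose, the force, the opening and the grip force at its end, in the units of the state.
- robot.observe(): the state, without advancing time (a new reading comes with each control period).
- robot.camera(name): name is "scene" or "side" or "wrist"; returns a dict with "frame" (420x560x3 uint8, red, green, blue), "depth" (420x560 float32, m along the optical axis (not along the pixel's ray), 0 where there is no reading), "camera_matrix" (3x3 intrinsics, pixels), "k1" (the pictures are not rectified: a ray, as slopes to the right and down, at radius r is drawn at 1 + k1 r^2 times it, then the intrinsics apply), "cam_to_world" (4x4, takes a point from camera to world coordinates); the wrist camera has in their place "T_tool_cam" (4x4, takes a point from camera to tool coordinates, whose origin is the TCP and whose axes are the flange's). Camera axes: x right, y up, looking along -z (the intrinsics and any distortion apply to the point x, -y, -z); pixel columns grow to the right and rows downward; lengths in m; the calibration is good to about 2 mm. A picture is of the moment at which its call begins: read the wrist's pose just before it.
- robot.sign_off(): hands the job in; it is judged then, once.
Trained networks look in a picture, given as the dict that the camera call returned (one of the last four; its "shot" number tells which), for a name from the list of things; names that differ only in an ending like _2 or _b are one class to them, and where a whole thing is asked for, a point or a joint stands for the part that bears it (a point fixed in the world has none). Each returns a list of dicts, best first, with "score" (0 to 1); they miss things now and then, are a little off and sometimes report something else, mostly with a low value. They report only what shows in the picture. A call takes as long as a camera call. They do not tell look-alikes from the thing itself.
- robot.look_for(target, picture): "bbox" ([left, top, right, bottom] in pixels, round what is visible of it).
- robot.pinpoint(target, picture): "at" ([row, column] in pixels: a listed point, or the origin of a listed thing).
The state is a dict: "time": time; "joint_pos": joint angles; "qd": joint speeds; "tau": joint torques, N m; "tcp_pos": TCP position; "eef_rot": TCP orientation; "force": force on the tool from outside, world axes, zero at the start; "torque": the same for the moment, N m; "finger_gap": finger opening in m; "gripper_force": force on a finger pad.
Only numpy, scipy, OpenCV 4.12 (cv2) and the standard library are available. Lean on these libraries where they do the work, as an engineer would, in place of code of your own. Each camera call takes 0.05 s, during which the arm holds its last target. There are 200 camera calls.

## Task

Lay the four bones out for their photograph on the row of black pads in order of length: the shortest on the pad next to the checked scale bar, then longer and longer to the longest on the pad next to the magnifier. Lay each bone lengthwise along its pad and centred on it, right way up as it lies now; set the bones down rather than dropping them, and leave the scale bar and the magnifier where they are.

Things in the scene. Friction and masses are not known exactly. Their poses are not given: they have to be found in the camera images.
- bone_shortest: old animal limb bone (shortest of four), light brown, rigid, lying on the table: 56 mm long, straight shaft 11 mm wide, knuckle ends 20 mm wide and 16 mm high; it rests on its flat-bottomed ends, the shaft's axis 8 mm up. Origin: middle of the length, at the underside; x along the bone, z up
- bone_second: old animal limb bone (second shortest of four), light brown, rigid, lying on the table: 78 mm long, straight shaft 16 mm wide, knuckle ends 28 mm wide and 22 mm high; it rests on its flat-bottomed ends, the shaft's axis 11 mm up. Origin: middle of the length, at the underside; x along the bone, z up
- bone_third: old animal limb bone (third, second longest of four), light brown, rigid, lying on the table: 100 mm long, straight shaft 13 mm wide, knuckle ends 24 mm wide and 18 mm high; it rests on its flat-bottomed ends, the shaft's axis 9 mm up. Origin: middle of the length, at the underside; x along the bone, z up
- bone_longest: old animal limb bone (longest of four), light brown, rigid, lying on the table: 122 mm long, straight shaft 17 mm wide, knuckle ends 32 mm wide and 22 mm high; it rests on its flat-bottomed ends, the shaft's axis 11 mm up. Origin: middle of the length, at the underside; x along the bone, z up
- pad_a: one of four identical fixed black flat pads, 140 x 46 mm and 8 mm thick, side by side in a row (78 mm apart centre to centre, give or take some mm) on a grey board; its letter says nothing of its place in the row. Origin: centre of the underside, the top is 8 mm above it; x along its long side, z up
- pad_b: one of four identical fixed black flat pads, 140 x 46 mm and 8 mm thick, side by side in a row (78 mm apart centre to centre, give or take some mm) on a grey board; its letter says nothing of its place in the row. Origin: centre of the underside, the top is 8 mm above it; x along its long side, z up
- pad_c: one of four identical fixed black flat pads, 140 x 46 mm and 8 mm thick, side by side in a row (78 mm apart centre to centre, give or take some mm) on a grey board; its letter says nothing of its place in the row. Origin: centre of the underside, the top is 8 mm above it; x along its long side, z up
- pad_d: one of four identical fixed black flat pads, 140 x 46 mm and 8 mm thick, side by side in a row (78 mm apart centre to centre, give or take some mm) on a grey board; its letter says nothing of its place in the row. Origin: centre of the underside, the top is 8 mm above it; x along its long side, z up
- scale_bar: loose photo scale, a flat white bar with black checks, 110 x 22 x 6 mm, lying on the board beyond one end of the row of pads (either end), about 75 mm from the centre of the nearest pad, its long side parallel to the pads'. Origin: centre of the underside, x along the bar
- loupe: loose black round magnifier with a glass dome, 42 mm across, 36 mm high, standing on the board beyond the other end of the row, about 75 mm from the centre of the nearest pad. Origin: centre of the underside
Not all that is in view belongs to the job. What is shaped like the bone_third but red is not meant.

How it is judged:
At the end, for the whole second after the job is handed in: Counted from the scale bar, the pads carry the bones from shortest to longest, one each; every bone's middle is within 15 mm of its pad's centre, its length within 0.26 rad (15 degrees) of the pad's long side, resting on the pad's top, upright as at the start (within 0.3 rad), at rest and released (((horizontal distance between pad_a and scale_bar between 0.037 and 0.113 m and horizontal distance between bone_shortest and pad_a below 0.015 m and angle between the x axis of bone_shortest and the x axis of pad_a, either way round below 0.26 rad and z of bone_shortest in the frame of pad_a between 0.004 and 0.013 m) or (horizontal distance between pad_b and scale_bar between 0.037 and 0.113 m and horizontal distance between bone_shortest and pad_b below 0.015 m and angle between the x axis of bone_shortest and the x axis of pad_b, either way round below 0.26 rad and z of bone_shortest in the frame of pad_b between 0.004 and 0.013 m) or (horizontal distance between pad_c and scale_bar between 0.037 and 0.113 m and horizontal distance between bone_shortest and pad_c below 0.015 m and angle between the x axis of bone_shortest and the x axis of pad_c, either way round below 0.26 rad and z of bone_shortest in the frame of pad_c between 0.004 and 0.013 m) or (horizontal distance between pad_d and scale_bar between 0.037 and 0.113 m and horizontal distance between bone_shortest and pad_d below 0.015 m and angle between the x axis of bone_shortest and the x axis of pad_d, either way round below 0.26 rad and z of bone_shortest in the frame of pad_d between 0.004 and 0.013 m)) and angle between each of bone_shortest, bone_second, bone_third, bone_longest's own z axis and vertical below 0.3 rad and linear speed of each of bone_shortest, bone_second, bone_third, bone_longest below 0.02 m/s and angular speed of each of bone_shortest, bone_second, bone_third, bone_longest below 0.2 rad/s and ((horizontal distance between pad_a and scale_bar between 0.115 and 0.191 m and horizontal distance between bone_second and pad_a below 0.015 m and angle between the x axis of bone_second and the x axis of pad_a, either way round below 0.26 rad and z of bone_second in the frame of pad_a between 0.004 and 0.013 m) or (horizontal distance between pad_b and scale_bar between 0.115 and 0.191 m and horizontal distance between bone_second and pad_b below 0.015 m and angle between the x axis of bone_second and the x axis of pad_b, either way round below 0.26 rad and z of bone_second in the frame of pad_b between 0.004 and 0.013 m) or (horizontal distance between pad_c and scale_bar between 0.115 and 0.191 m and horizontal distance between bone_second and pad_c below 0.015 m and angle between the x axis of bone_second and the x axis of pad_c, either way round below 0.26 rad and z of bone_second in the frame of pad_c between 0.004 and 0.013 m) or (horizontal distance between pad_d and scale_bar between 0.115 and 0.191 m and horizontal distance between bone_second and pad_d below 0.015 m and angle between the x axis of bone_second and the x axis of pad_d, either way round below 0.26 rad and z of bone_second in the frame of pad_d between 0.004 and 0.013 m)) and ((horizontal distance between pad_a and scale_bar between 0.193 and 0.269 m and horizontal distance between bone_third and pad_a below 0.015 m and angle between the x axis of bone_third and the x axis of pad_a, either way round below 0.26 rad and z of bone_third in the frame of pad_a between 0.004 and 0.013 m) or (horizontal distance between pad_b and scale_bar between 0.193 and 0.269 m and horizontal distance between bone_third and pad_b below 0.015 m and angle between the x axis of bone_third and the x axis of pad_b, either way round below 0.26 rad and z of bone_third in the frame of pad_b between 0.004 and 0.013 m) or (horizontal distance between pad_c and scale_bar between 0.193 and 0.269 m and horizontal distance between bone_third and pad_c below 0.015 m and angle between the x axis of bone_third and the x axis of pad_c, either way round below 0.26 rad and z of bone_third in the frame of pad_c between 0.004 and 0.013 m) or (horizontal distance between pad_d and scale_bar between 0.193 and 0.269 m and horizontal distance between bone_third and pad_d below 0.015 m and angle between the x axis of bone_third and the x axis of pad_d, either way round below 0.26 rad and z of bone_third in the frame of pad_d between 0.004 and 0.013 m)) and ((horizontal distance between pad_a and scale_bar between 0.271 and 0.347 m and horizontal distance between bone_longest and pad_a below 0.015 m and angle between the x axis of bone_longest and the x axis of pad_a, either way round below 0.26 rad and z of bone_longest in the frame of pad_a between 0.004 and 0.013 m) or (horizontal distance between pad_b and scale_bar between 0.271 and 0.347 m and horizontal distance between bone_longest and pad_b below 0.015 m and angle between the x axis of bone_longest and the x axis of pad_b, either way round below 0.26 rad and z of bone_longest in the frame of pad_b between 0.004 and 0.013 m) or (horizontal distance between pad_c and scale_bar between 0.271 and 0.347 m and horizontal distance between bone_longest and pad_c below 0.015 m and angle between the x axis of bone_longest and the x axis of pad_c, either way round below 0.26 rad and z of bone_longest in the frame of pad_c between 0.004 and 0.013 m) or (horizontal distance between pad_d and scale_bar between 0.271 and 0.347 m and horizontal distance between bone_longest and pad_d below 0.015 m and angle between the x axis of bone_longest and the x axis of pad_d, either way round below 0.26 rad and z of bone_longest in the frame of pad_d between 0.004 and 0.013 m))); the robot touches nothing.
It fails at once if the scale bar is pushed more than 15 mm from its place (distance of scale_bar from where it was at the start of the episode above 0.015 m).
It fails at once if the loupe is pushed more than 15 mm from its place (distance of loupe from where it was at the start of the episode above 0.015 m).
It fails at once if a bone is dropped: it moves faster than 0.7 m/s within 30 mm of the table top ((height (world z) of bone_shortest below 0.03 m and linear speed of bone_shortest above 0.7 m/s) or (height (world z) of bone_second below 0.03 m and linear speed of bone_second above 0.7 m/s) or (height (world z) of bone_third below 0.03 m and linear speed of bone_third above 0.7 m/s) or (height (world z) of bone_longest below 0.03 m and linear speed of bone_longest above 0.7 m/s)).
It also fails if it takes over 102 s, if anything falls off the work surface, if the arm or the gripper's body presses on something with over 40 N, if the wrist force passes 120 N, or if a joint passes its speed limit or range.

## Working session

There is one attempt and no reset: what is moved stays moved. The work goes in short steps, Python scripts to look and compute and a tool call to move; the robot and the scene stay as the last step left them, time stands still between calls to the robot, and variables do not carry over. Pictures are saved under pics/ and viewed, at most 14 in all, crops included, and the job is handed in when it is done.

Besides the shell and the picture viewer there is one more tool, called after "Call:" by a JSON object that holds its "api" and its "payload", one argument or row to a line. play_rows: Moves the arm, as the interface text tells. Its arguments: {"type":"object","properties":{"deltas":{"type":"array","items":{"type":"array","items":{"type":"array","items":{"type":"number","minimum":-1,"maximum":1}}}},"force":{"type":"number"}},"required":["deltas"]}

```bash
mkdir -p pics; cat > h.py <<'E'
import numpy as np, cv2
from bench import robot
def world(p, T=None):
    """per-pixel world points"""
    K=np.array(p["camera_matrix"]);d=p["depth"];h,w=d.shape
    v,u=np.mgrid[:h,:w].astype(float)
    a=(u-K[0,2])/K[0,0];b=(v-K[1,2])/K[1,1];x,y=a.copy(),b.copy()
    for _ in range(8):
        s=1+p["k1"]*(x*x+y*y);x,y=a/s,b/s
    P=np.stack([x*d,-y*d,-d,np.ones_like(d)],-1)
    if T is None:T=np.array(p["cam_to_world"])
    return (P@np.array(T).T)[...,:3]
def wristT(p,s):
    T=np.eye(4);T[:3,:3]=s["eef_rot"];T[:3,3]=s["tcp_pos"];return T@np.array(p["T_tool_cam"])
def save(p,n,c=None,z=1):
    f=p["frame"][...,::-1]
    if c: f=f[c[1]:c[3],c[0]:c[2]]
    cv2.imwrite("pics/"+n+".png",cv2.resize(f,None,fx=z,fy=z,interpolation=cv2.INTER_CUBIC))
E
python3 - <<'E'
from h import *
print(robot.grasp_offset,robot.observe())
for n in("scene","side"):
    p=robot.camera(n);save(p,n);W=world(p)
    np.savez(n+".npz",W=W,f=p["frame"])
    print(n,np.array(p["cam_to_world"]).round(3).tolist())
    for t in("bone_shortest","bone_second","bone_third","bone_longest","pad_a","scale_bar","loupe"):
        for r in robot.look_for(t,p):print(t,np.round(r["bbox"]),round(r["score"],2))
E
```

```text
0.0187 {'time': 0.0, 'joint_pos': array([-1.07538944e+00,  3.85525418e-01,  6.63157167e-03, -5.26278369e-04,
       -1.19401710e+00, -2.58648178e-01]), 'qd': array([ 0.00070463, -0.0005862 ,  0.00034805, -0.00147291, -0.00104945,
       -0.00119343]), 'tau': array([-6.10755396e-04, -3.90666032e+01,  1.87405854e+01,  4.21992168e+00,
        1.09661574e-02, -1.89407056e-04]), 'tcp_pos': array([ 0.14648766, -0.6068953 ,  0.19187668]), 'eef_rot': array([[-9.72148834e-01, -2.34363637e-01, -5.74716712e-04],
       [-2.34364332e-01,  9.72146583e-01,  2.09298591e-03],
       [ 6.81890982e-05,  2.16938691e-03, -9.99997645e-01]]), 'force': array([0.5838557 , 0.04172931, 0.29766975]), 'torque': array([-0.01109061,  0.0158863 , -0.03428526]), 'gripper_force': 0.0, 'finger_gap': 0.08725080800727561}
scene [[0.484, -0.588, 0.649, 1.044], [0.875, 0.33, -0.354, -0.268], [-0.006, 0.739, 0.674, 0.586], [0.0, 0.0, 0.0, 1.0]]
bone_shortest [220. 199. 242. 213.] 0.65
bone_second [182. 278. 211. 332.] 0.71
bone_second [321. 160. 354. 174.] 0.57
bone_third [145. 217. 196. 238.] 0.84
bone_third [137. 185. 1
[... 225 characters left out ...]
scale_bar [180. 276. 211. 328.] 0.84
loupe [369. 219. 389. 241.] 0.56
side [[0.768, 0.377, -0.517, 0.048], [-0.64, 0.47, -0.608, -0.503], [0.014, 0.798, 0.602, 0.564], [0.0, 0.0, 0.0, 1.0]]
bone_shortest [274. 243. 305. 271.] 0.83
bone_shortest [412. 237. 464. 271.] 0.25
bone_second [185. 165. 201. 192.] 0.97
bone_third [321. 281. 381. 336.] 0.84
bone_third [260. 314. 327. 370.] 0.66
bone_longest [412. 240. 467. 276.] 0.7
bone_longest [205. 198. 266. 242.] 0.61
pad_a [331. 188. 408. 228.] 0.98
pad_a [306. 170. 376. 204.] 0.95
pad_a [361. 210. 440. 255.] 0.88
pad_a [279. 153. 350. 186.] 0.62
scale_bar [412. 236. 465. 271.] 0.67
loupe [288. 140. 306. 159.] 0.77
loupe [332. 184. 408. 228.] 0.27
```

```bash
python3 - <<'E'
import cv2,numpy as np
f=np.load("scene.npz")["f"][...,::-1];g=np.load("side.npz")["f"][...,::-1]
cv2.imwrite("pics/a.png",cv2.resize(f[130:350,110:410],None,fx=2.66,fy=2.66))
cv2.imwrite("pics/b.png",cv2.resize(g[120:390,150:490],None,fx=2.2,fy=2.2))
E
```

```text
(no output)
```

View pics/a.png

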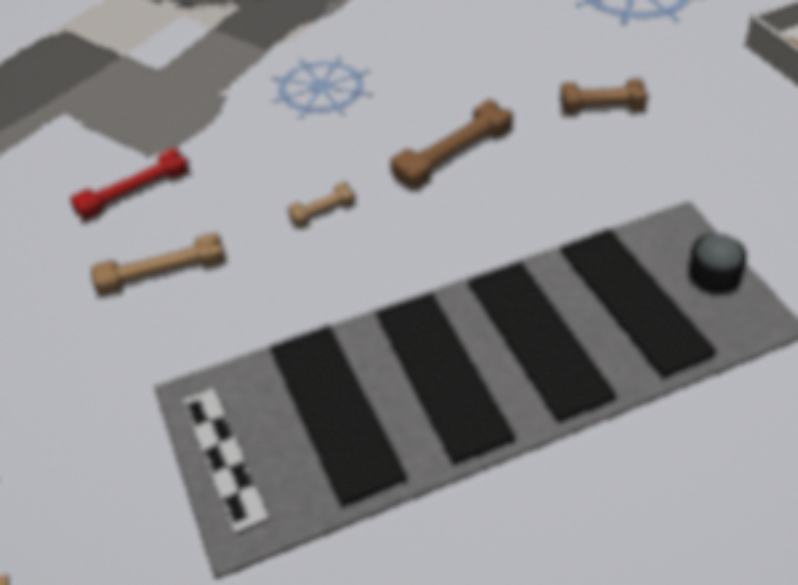

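View pics/b.png

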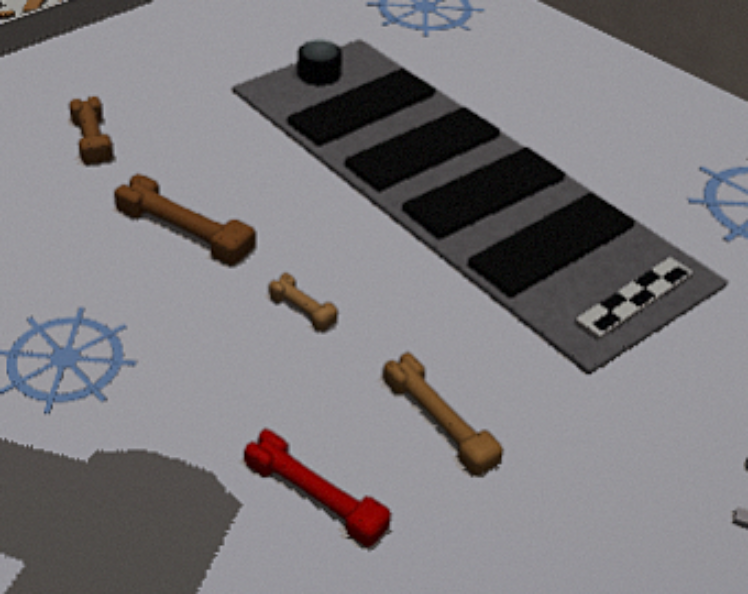

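Scene crop: the red bone (full-picture ~158,199) is the decoy. The brown ones are third (170,227), shortest (231,206), longest (280,182) and second (336,166). The scale bar is at the lower left (195,303) and the loupe at the right (380,230). The side view agrees.

```bash
cat > meas.py <<'E'
from h import *
B={"scene":{"shortest":(214,195,248,218),"second":(315,155,360,178),"third":(140,212,200,243),"longest":(247,162,310,205),"red":(133,182,185,215)},
"side":{"shortest":(268,238,310,275),"second":(178,160,206,198),"third":(318,276,384,340),"longest":(198,195,272,245),"red":(256,310,332,372)}}
def rect(xy):
    xy=np.asarray(xy,np.float32);(c,wh,a)=cv2.minAreaRect(xy*1000)
    if wh[0]<wh[1]:wh=wh[::-1];a+=90
    return np.round(c,1),np.round(wh,1),round((a+90)%180-90,1)
if __name__=="__main__":
    D={n:np.load(n+".npz") for n in B}
    for k in B["scene"]:
        al=[]
        for n in B:
            W,f=D[n]["W"],D[n]["f"];l,t,r,b=B[n][k]
            P=W[t:b,l:r].reshape(-1,3);hsv=cv2.cvtColor(f[t:b,l:r],cv2.COLOR_RGB2HSV).reshape(-1,3)
            m=(hsv[:,1]>70)&(P[:,2]>.004)&(P[:,2]<.04);P=P[m];al.append(P)
            print(k,n,len(P),*rect(P[:,:2]),"zmax",np.percentile(P[:,2],[50,97]).round(4))
        print(k,"both",*rect(np.vstack(al)[:,:2]))
    for n in B:
        W,f=D[n]["W"],D[n]["f"]
        d=(f.max(2)<52)&(W[...,2]>.0)&(W[...,2]<.03)&(W[...,0]>.3)&(W[...,0]<1)
        c,L,S,_=cv2.connectedComponentsWithStats(cv2.erode(d.astype(np.uint8),np.ones((2,2))),connectivity=4)
        for i in range(1,c):
            if S[i,4]>300:
                P=W[L==i];print(n,"dark",S[i,:5],*rect(P[:,:2]),np.percentile(P[:,2],[5,50,95]).round(4))
E
python3 meas.py
```

```text
shortest scene 118 [440.2 -68.6] [53.5 16.7] -83.1 zmax [0.012  0.0164]
shortest side 290 [437.7 -69. ] [56.7 18.6] -87.4 zmax [0.0126 0.0164]
shortest both [438.8 -69.1] [56.2 19.9] -83.8
second scene 209 [435.1 207.7] [73.3 27.7] 67.3 zmax [0.0171 0.0217]
second side 361 [432.5 209.6] [79.4 26.4] 65.9 zmax [0.0178 0.0226]
second both [434.1 208.9] [79.4 29.5] 66.2
third scene 344 [ 408.8 -199.9] [94.3 89.4] 81.8 zmax [0.0145 0.0184]
third side 807 [ 439.6 -203. ] [99.5 22.9] 82.5 zmax [0.0155 0.0194]
third both [ 409.8 -198.4] [99.4 89.2] 80.6
longest scene 397 [428.6  57.8] [119.1  29.8] -74.8 zmax [0.0181 0.0221]
longest side 872 [424.8  59.1] [123.   33.4] -75.3 zmax [0.0182 0.0227]
longest both [425.9  59.3] [123.4  34.5] -74.5
red scene 317 [ 341.  -197.5] [96.7 24.5] -80.0 zmax [0.0144 0.0184]
red side 970 [ 338.7 -196.4] [98.8 25.1] -79.9 zmax [0.0156 0.0194]
red both [ 339.6 -196.5] [99.2 26.7] -80.1
scene dark [ 323  218   55   54 1112] [649.8  89.6] [132.8  44.2] -2.8 [0.0113 0.0131 0.0149]
scene dark [ 288  231   53   57 1229] [645.3   9.2] [133.1  42.5] -3.7 [0.0113 0.0132 0.0149]
scene dark [ 254  242   49   62 1323] [640.3 -65.2] [134.7  41.9] -5.1 [0.0114 0.0133 0.0152]
scene dark [ 214  255   48   65 1447] [ 633.2 -141.7] [134.   41.3] -3.2 [0.0119 0.014  0.0159]
scene dark [ 45 298  27  24 310] [ 530.6 -428.1] [44.  23.6] 23.7 [0.0075 0.0094 0.0112]
side dark [281 152  67  35 971] [645.6  89.4] [138.6  46.1] -2.3 [0.0087 0.0136 0.0155]
side dark [ 308  170   69   37 1117] [641.5   9.1] [137.7  46.2] -3.3 [0.0091 0.0138 0.0155]
side dark [ 334  188   73   41 1295] [640.2 -66.1] [144.4  46.4] -5.1 [0.0087 0.0137 0.0155]
side dark [ 363  209   75   47 1532] [ 629.  -142.1] [141.2  45.9] -2.7 [0.0097 0.0137 0.0154]
side dark [512 363  29  40 806] [ 526.5 -429.7] [50.6 31.1] 23.4 [0.0069 0.0094 0.0111]
```

```bash
cat > go.py <<'E'
import sys
from h import *
from scipy.spatial.transform import Rotation as R
s=robot.observe();x,y,z,a=map(float,sys.argv[1:5])   # mm, tool-y heading deg
M=np.array(s["eef_rot"]);d=M.T@(np.array([x,y,z])/1000-s["tcp_pos"])
a=np.radians(a);Y=np.array([np.cos(a),np.sin(a),0]);Z=np.array([0,0,-1.])
T=np.stack([np.cross(Y,Z),Y,Z],1)
rv=R.from_matrix(M.T@T).as_rotvec(degrees=True)/8
d2=T.T@(np.array([x,y,z])/1000-s["tcp_pos"])
print("t",round(s["time"],2),"tcp",np.round(np.array(s["tcp_pos"])*1000,1),"yhead",np.degrees(np.arctan2(M[1,1],M[0,1])).round(1),"gap",round(s["finger_gap"],4),"gf",round(s["gripper_force"],1),"F",np.round(s["force"],1))
print("shift now-axes",d.round(4),"norm",np.linalg.norm(d).round(3),"| after-turn axes",d2.round(4),"| turn rows-of-8deg",rv.round(3))
E
python3 go.py 440.7 -203.2 100 172.5
```

```text
t 0.8 tcp [ 146.6 -607.5  193. ] yhead 103.6 gap 0.0868 gf 0.0 F [-0.1 -0.4  0.1]
shift now-axes [-0.3807  0.3241  0.093 ] norm 0.509 | after-turn axes [-0.4393 -0.2388  0.093 ] | turn rows-of-8deg [-0.     0.    -8.616]
```

Call:
{"api": "play_rows", "payload": {
  "deltas": [
    [[-0.035, 0.03, 0.008, 0, 0, 0, 0.6], [-0.035, 0.03, 0.008, 0, 0, 0, 0.6], [-0.035, 0.03, 0.008, 0, 0, 0, 0.6], [-0.035, 0.03, 0.008, 0, 0, 0, 0.6], [-0.035, 0.03, 0.008, 0, 0, 0, 0.6], [-0.035, 0.03, 0.008, 0, 0, 0, 0.6], [-0.035, 0.03, 0.008, 0, 0, 0, 0.6], [-0.035, 0.03, 0.008, 0, 0, 0, 0.6], [-0.035, 0.03, 0.008, 0, 0, 0, 0.6], [-0.035, 0.03, 0.008, 0, 0, 0, 0.6]]
  ],
  "force": 15
}}

```text
time: 1.8
tcp_pos: [0.4176, -0.2322, 0.1132]
eef_rot: [[-0.972, -0.235, 0.001], [-0.235, 0.972, -0.0], [-0.001, -0.001, -1.0]]
force: [0.4, -0.9, 0.9]
finger_gap: 0.0524
gripper_force: 0.0
```

Call:
{"api": "play_rows", "payload": {
  "deltas": [
    [[0, 0, 0, 0, 0, -0.96, 0.6], [0, 0, 0, 0, 0, -0.96, 0.6], [0, 0, 0, 0, 0, -0.96, 0.6], [0, 0, 0, 0, 0, -0.96, 0.6], [0, 0, 0, 0, 0, -0.96, 0.6], [0, 0, 0, 0, 0, -0.96, 0.6], [0, 0, 0, 0, 0, -0.96, 0.6], [0, 0, 0, 0, 0, -0.96, 0.6], [0, 0, 0, 0, 0, -0.96, 0.6], [0, 0, 0, 0, 0, 0, 0.6]]
  ]
}}

```text
time: 2.8
tcp_pos: [0.4167, -0.2338, 0.1132]
eef_rot: [[-0.127, -0.992, 0.001], [-0.992, 0.127, -0.0], [0.0, -0.001, -1.0]]
force: [0.1, 0.1, 0.7]
finger_gap: 0.052
gripper_force: 0.0
```

```bash
python3 go.py 440.7 -203.2 60 172.5
```

```text
t 2.8 tcp [ 416.7 -233.8  113.2] yhead 172.7 gap 0.052 gf 0.0 F [0.1 0.1 0.7]
shift now-axes [-0.0335 -0.0199  0.0532] norm 0.066 | after-turn axes [-0.0335 -0.0198  0.0532] | turn rows-of-8deg [-0.004 -0.001  0.023]
```

Call:
{"api": "play_rows", "payload": {
  "deltas": [
    [[-0.017, -0.01, 0.026, 0, 0, 0, 0.6], [-0.0165, -0.01, 0.027, 0, 0, 0, 0.6], [0, 0, 0, 0, 0, 0, 0.6]]
  ]
}}

```text
time: 3.1
tcp_pos: [0.4391, -0.2017, 0.0572]
eef_rot: [[-0.129, -0.992, -0.006], [-0.992, 0.129, 0.001], [-0.0, 0.006, -1.0]]
force: [-0.1, 0.3, 0.0]
finger_gap: 0.0519
gripper_force: 0.0
```

```bash
python3 go.py 440.7 -203.2 3 172.5; python3 - <<'E'
from h import *
from meas import rect
s=robot.observe();p=robot.camera("wrist");save(p,"w1");W=world(p,wristT(p,s))
hsv=cv2.cvtColor(p["frame"],cv2.COLOR_RGB2HSV)
m=(hsv[...,1]>70)&(hsv[...,0]>5)&(hsv[...,0]<25)&(W[...,2]>.004)&(W[...,2]<.04)&(p["depth"]>0)
c,L,S,_=cv2.connectedComponentsWithStats(m.astype(np.uint8))
for i in range(1,c):
    if S[i,4]>300:print(S[i],*rect(W[L==i][:,:2]),np.percentile(W[L==i][:,2],[50,97]))
E
```

```text
t 3.1 tcp [ 439.1 -201.7   57.2] yhead 172.6 gap 0.0519 gf 0.0 F [-0.1  0.3  0. ]
shift now-axes [ 0.0013 -0.0021  0.0542] norm 0.054 | after-turn axes [ 0.0012 -0.0017  0.0542] | turn rows-of-8deg [0.044 0.003 0.012]
[ 262  159   30  116 2312] [ 440.5 -202.4] [98.6 23. ] 82.6 [0.01667293 0.01952508]
[282 321  21  23 375] [441.3 -86.1] [20.5 19.2] 77.6 [0.01469955 0.01713139]
```

View pics/w1.png

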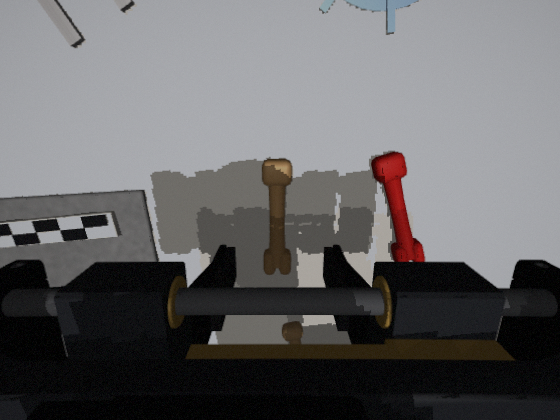

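The wrist view shows the brown third bone centred between the fingers (277,217) and the red decoy off to the right (398,210). The measured pose agrees to about 1 mm. Next: descend and grip.

Call:
{"api": "play_rows", "payload": {
  "deltas": [
    [[0.001, -0.001, 0.025, 0, 0, 0, 0.6], [0, -0.001, 0.02, 0, 0, 0, 0.6], [0, 0, 0.009, 0, 0, 0, 0.6], [0, 0, 0, 0, 0, 0, 0.6], [0, 0, 0, 0, 0, 0, 0], [0, 0, 0, 0, 0, 0, 0], [0, 0, 0, 0, 0, 0, 0], [0, 0, 0, 0, 0, 0, 0]]
  ]
}}

```text
time: 3.95
tcp_pos: [0.4429, -0.2044, 0.0066]
eef_rot: [[-0.127, -0.992, 0.001], [-0.992, 0.127, -0.0], [-0.0, -0.001, -1.0]]
force: [-0.3, -0.3, 0.1]
finger_gap: 0.028
gripper_force: 0.0
```

```bash
python3 go.py 643.5 9.2 100 86.5
```

```text
t 3.95 tcp [ 442.9 -204.4    6.6] yhead 172.7 gap 0.028 gf 0.0 F [-0.3 -0.3  0.1]
shift now-axes [-0.2374 -0.1719 -0.0932] norm 0.308 | after-turn axes [-0.1872  0.2255 -0.0934] | turn rows-of-8deg [-8.0000e-03  8.0000e-03  1.0773e+01]
```

Call:
{"api": "play_rows", "payload": {
  "deltas": [
    [[0, 0, 0.004, 0, 0, 0, 0.3], [0, 0, 0, 0, 0, 0, 0], [0, 0, 0, 0, 0, 0, 0], [0, 0, 0, 0, 0, 0, 0], [0, 0, 0, 0, 0, 0, 0], [0, 0, 0, 0, 0, 0, 0]]
  ]
}}

```text
time: 4.55
tcp_pos: [0.4425, -0.2044, 0.002]
eef_rot: [[-0.127, -0.992, 0.0], [-0.992, 0.127, -0.0], [0.0, -0.0, -1.0]]
force: [0.7, 0.8, 0.4]
finger_gap: 0.0016
gripper_force: 0.0
```

```bash
python3 go.py 643.5 9.2 100 86.5
```

```text
t 4.55 tcp [ 442.5 -204.4    2. ] yhead 172.7 gap 0.0016 gf 0.0 F [0.7 0.8 0.4]
shift now-axes [-0.2374 -0.1722 -0.098 ] norm 0.309 | after-turn axes [-0.1876  0.2254 -0.098 ] | turn rows-of-8deg [-0.     0.    10.774]
```

```bash
python3 - <<'E'
from h import *
p=robot.camera("side");save(p,"s2",(250,200,450,350),4)
E
```

```text
(no output)
```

View pics/s2.png

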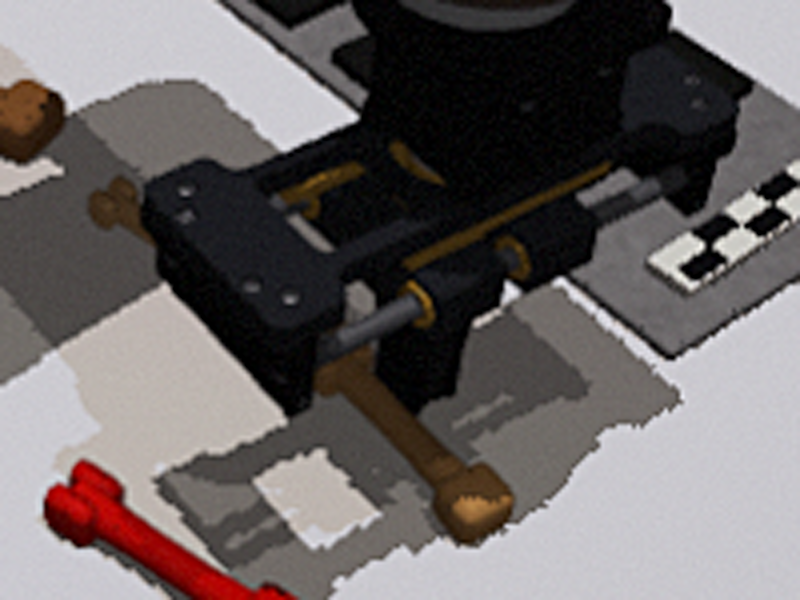

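```bash
python3 go.py 440 -203 2 172.5; python3 - <<'E'
from h import *
from meas import rect
p=robot.camera("side");W=world(p);f=p["frame"]
m=(W[...,2]>.006)&(W[...,2]<.05)&(abs(W[...,0]-.44)<.09)&(abs(W[...,1]+.203)<.06)
hsv=cv2.cvtColor(f,cv2.COLOR_RGB2HSV)
d=m&(f.max(2)<60)
c,L,S,_=cv2.connectedComponentsWithStats(d.astype(np.uint8))
for i in range(1,c):
  if S[i,4]>30: print(S[i],W[L==i].min(0).round(3),W[L==i].max(0).round(3))
b=m&(hsv[...,1]>90)&(hsv[...,0]>5)&(hsv[...,0]<25)
print(b.sum(),rect(W[b][:,:2]),W[b].min(0),W[b].max(0))
p=robot.camera("wrist");save(p,"w2")
E
```

```text
t 4.6 tcp [ 442.5 -204.4    2. ] yhead 172.7 gap 0.001 gf 0.0 F [-0.1  0.5 -0.2]
shift now-axes [-0.001   0.0026 -0.    ] norm 0.003 | after-turn axes [-0.001   0.0026 -0.    ] | turn rows-of-8deg [-0.    -0.     0.023]
[332 285  34  50 510] [ 0.423 -0.249  0.006] [ 0.455 -0.17   0.05 ]
668 (array([ 438.9, -210.6]), array([85.2, 23.8]), 81.8) [ 0.42240311 -0.25346704  0.00605702] [ 0.45495972 -0.16692522  0.04617045]
```

View pics/w2.png

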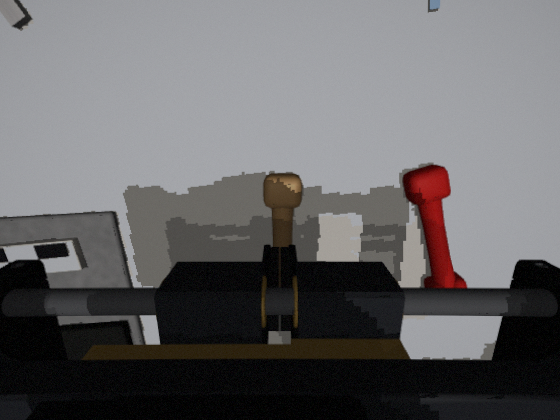

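```bash
python3 - <<'E'
from h import *
s=robot.observe();p=robot.camera("wrist");W=world(p,wristT(p,s))
for r in (176,185,195,205,215,225,235,245,255,262,270): 
    c=range(262,304,4);print(r,[(int(1000*W[r,k,0]),int(1000*W[r,k,1]),int(1000*W[r,k,2])) for k in c if p["depth"][r,k]>0])
save(p,"w3",(230,160,330,340),3.3)
q=robot.camera("scene");save(q,"sc3",(110,180,230,270),6)
print(s["finger_gap"])
E
```

```text
176 [(447, -250, 2), (444, -250, 7), (441, -251, 14), (439, -251, 15), (436, -251, 14), (434, -250, 14), (431, -250, 14), (429, -249, 13), (427, -250, 15), (424, -248, 10), (421, -246, 1)]
185 [(448, -243, 0), (444, -247, 17), (442, -247, 19), (439, -246, 18), (437, -246, 19), (434, -246, 18), (432, -246, 19), (430, -245, 20), (427, -245, 18), (425, -244, 18), (422, -240, 0)]
195 [(449, -237, 1), (445, -241, 18), (442, -240, 18), (440, -240, 18), (438, -240, 18), (435, -240, 18), (433, -239, 18), (430, -239, 19), (428, -239, 18), (426, -238, 16), (422, -233, 0)]
205 [(450, -230, 0), (446, -234, 17), (443, -234, 17), (441, -234, 18), (438, -234, 18), (436, -233, 16), (434, -233, 19), (431, -232, 17), (429, -232, 18), (426, -232, 17), (423, -226, 0)]
215 [(451, -223, 1), (448, -223, 1), (445, -222, 0), (442, -226, 13), (439, -226, 15), (437, -226, 15), (434, -226, 16), (432, -225, 14), (429, -220, 0), (427, -220, 0), (424, -219, 0)]
225 [(452, -216, 0), (449, -215, 0), (446, -216, 1), (443, -219, 13), (440, -220, 16), (438, -220, 16), (435, -219, 14), (433, -218, 14), (430, -213, 0), (
[... 306 characters left out ...]
(439, -206, 16), (437, -206, 16), (434, -213, 33), (432, -213, 33), (429, -198, 0), (426, -197, 0)]
255 [(455, -193, 0), (447, -215, 47), (445, -214, 46), (443, -212, 43), (441, -212, 42), (439, -212, 43), (437, -212, 44), (434, -213, 47), (432, -213, 47), (430, -190, 0), (427, -190, 1)]
262 [(442, -241, 107), (447, -215, 55), (445, -213, 52), (443, -212, 51), (441, -212, 52), (439, -212, 52), (437, -211, 51), (435, -213, 54), (433, -213, 55), (431, -239, 107), (430, -239, 107)]
270 [(442, -241, 112), (447, -215, 63), (445, -213, 61), (443, -213, 60), (441, -211, 58), (439, -212, 61), (437, -212, 61), (435, -212, 61), (433, -212, 63), (431, -240, 113), (430, -240, 114)]
0.0001707934952101521
```

View pics/sc3.png

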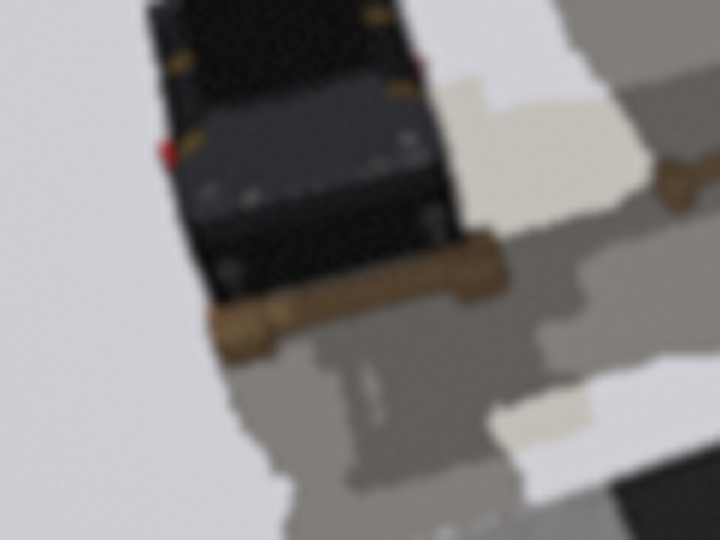

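View pics/w3.png

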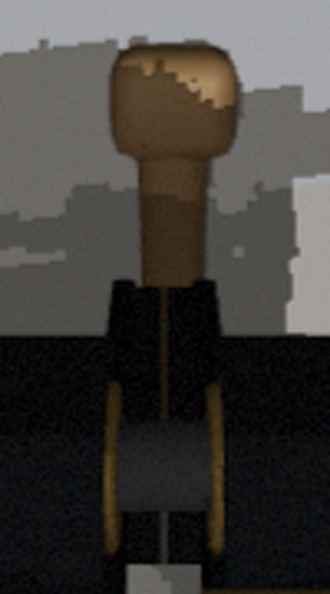

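```bash
python3 - <<'E'
from h import *
s=robot.observe();p=robot.camera("wrist");W=world(p,wristT(p,s))
for k in (266,272,292):
    print(k,[(r,*(1000*W[r,k]).round(0).astype(int)) for r in range(232,262,2)])
print(np.array(p["T_tool_cam"]).round(4))
p=robot.camera("side");W=world(p)
l=[]
for r in range(270,320,2):
  for k in range(325,375,3):
    w=1000*W[r,k]
    if p["frame"][r,k].max()<45 and 2<w[2]<40:l.append((r,k,*w.round(0).astype(int)))
print(l)
E
```

```text
266 [(232, np.int64(450), np.int64(-211), np.int64(0)), (234, np.int64(451), np.int64(-209), np.int64(0)), (236, np.int64(451), np.int64(-208), np.int64(1)), (238, np.int64(451), np.int64(-206), np.int64(0)), (240, np.int64(451), np.int64(-205), np.int64(1)), (242, np.int64(451), np.int64(-204), np.int64(1)), (244, np.int64(452), np.int64(-202), np.int64(0)), (246, np.int64(448), np.int64(-215), np.int64(34)), (248, np.int64(448), np.int64(-216), np.int64(39)), (250, np.int64(448), np.int64(-215), np.int64(40)), (252, np.int64(448), np.int64(-215), np.int64(44)), (254, np.int64(448), np.int64(-215), np.int64(45)), (256, np.int64(448), np.int64(-215), np.int64(49)), (258, np.int64(448), np.int64(-215), np.int64(50)), (260, np.int64(448), np.int64(-215), np.int64(53))]
272 [(232, np.int64(446), np.int64(-210), np.int64(1)), (234, np.int64(447), np.int64(-208), np.int64(-1)), (236, np.int64(447), np.int64(-208), np.int64(3)), (238, np.int64(447), np.int64(-206), np.int64(1)), (240, np.int64(447), np.int64(-205), np.int64(1)), (242, np.int64(447), np.int64(-203), np.int64(1)), (244, np.i
[... 1407 characters left out ...]
00  1.000e+00]]
[(290, 343, np.int64(434), np.int64(-192), np.int64(39)), (294, 346, np.int64(434), np.int64(-198), np.int64(37)), (296, 346, np.int64(434), np.int64(-199), np.int64(34)), (296, 349, np.int64(434), np.int64(-204), np.int64(38)), (296, 358, np.int64(443), np.int64(-212), np.int64(38)), (296, 361, np.int64(448), np.int64(-214), np.int64(37)), (298, 349, np.int64(434), np.int64(-204), np.int64(33)), (298, 358, np.int64(443), np.int64(-213), np.int64(35)), (298, 361, np.int64(448), np.int64(-215), np.int64(33)), (300, 352, np.int64(433), np.int64(-211), np.int64(37)), (300, 355, np.int64(436), np.int64(-214), np.int64(37)), (302, 352, np.int64(432), np.int64(-212), np.int64(34))]
```

Both cameras put the visible fingertips about 31 mm above the reported TCP (z≈33 against 2). So the fingers shut above the bone, which hasn't moved. I'll open, go down about 29 mm more in gentle steps, and watch the force.

Call:
{"api": "play_rows", "payload": {
  "deltas": [
    [[-0.001, 0.002, 0, 0, 0, 0, 0.6], [0, 0, 0, 0, 0, 0, 0.6], [0, 0, 0, 0, 0, 0, 0.6], [0, 0, 0, 0, 0, 0, 0.6], [0, 0, 0, 0, 0, 0, 0.6], [0, 0, 0.01, 0, 0, 0, 0.6], [0, 0, 0.01, 0, 0, 0, 0.6], [0, 0, 0.004, 0, 0, 0, 0.6], [0, 0, 0, 0, 0, 0, 0.6]]
  ]
}}

```text
time: 5.8
tcp_pos: [0.4397, -0.203, -0.0232]
eef_rot: [[-0.127, -0.992, -0.003], [-0.992, 0.127, 0.0], [0.0, 0.003, -1.0]]
force: [0.0, -0.2, -0.9]
finger_gap: 0.0517
gripper_force: 0.0
```

```bash
python3 go.py 440.5 -202.8 -27 172.5; python3 - <<'E'
from h import *
s=robot.observe()
p=robot.camera("wrist");W=world(p,wristT(p,s));f=p["frame"].max(2)
m=(f<60)&(W[...,2]<.03)&(W[...,2]>-.01)&(abs(W[...,1]+.203)<.02)&(p["depth"]>0)
v=W[m]*1000
if len(v):print(len(v),v.min(0).round(),v.max(0).round(),np.percentile(v[:,2],[2,10,50]))
E
```

```text
t 5.8 tcp [ 439.7 -203.   -23.2] yhead 172.7 gap 0.0517 gf 0.0 F [ 0.  -0.2 -0.9]
shift now-axes [-0.0003 -0.0008  0.0038] norm 0.004 | after-turn axes [-0.0003 -0.0008  0.0038] | turn rows-of-8deg [ 0.02  -0.     0.023]
2148 [ 341. -223.   -1.] [ 597. -183.   30.] [ 1.03947975  7.74140292 14.48546729]
```

No contact at TCP z −23, so the offset is real.

Call:
{"api": "play_rows", "payload": {
  "deltas": [
    [[0, 0, 0.004, 0, 0, 0, 0.6], [0, 0, 0, 0, 0, 0, 0], [0, 0, 0, 0, 0, 0, 0], [0, 0, 0, 0, 0, 0, 0], [0, 0, 0, 0, 0, 0, 0], [0, 0, 0, 0, 0, 0, 0], [0, 0, 0, 0, 0, 0, 0]]
  ]
}}

```text
time: 6.55
tcp_pos: [0.4407, -0.2031, -0.0259]
eef_rot: [[-0.127, -0.992, 0.0], [-0.992, 0.127, -0.0], [-0.0, -0.0, -1.0]]
force: [-0.5, 0.6, 1.4]
finger_gap: 0.0128
gripper_force: 15.0
```

```bash
python3 go.py 643.5 9.2 40 86.5
```

```text
t 6.55 tcp [ 440.7 -203.1  -25.9] yhead 172.7 gap 0.0128 gf 15.0 F [-0.5  0.6  1.4]
shift now-axes [-0.2364 -0.1742 -0.0659] norm 0.301 | after-turn axes [-0.1895  0.2243 -0.0659] | turn rows-of-8deg [-1.0000e-03  1.0000e-03  1.0773e+01]
```

Call:
{"api": "play_rows", "payload": {
  "deltas": [
    [[0, 0, -0.02, 0, 0, 0, 0], [0, 0, -0.03, 0, 0, 0.77, 0], [0, 0, -0.016, 0, 0, 1, 0], [0, 0, 0, 0, 0, 1, 0], [0, 0, 0, 0, 0, 1, 0], [0, 0, 0, 0, 0, 1, 0], [0, 0, 0, 0, 0, 1, 0], [0, 0, 0, 0, 0, 1, 0], [0, 0, 0, 0, 0, 1, 0], [0, 0, 0, 0, 0, 1, 0]]
  ]
}}

```text
time: 7.55
tcp_pos: [0.4404, -0.2031, 0.0399]
eef_rot: [[-0.977, -0.211, -0.0], [-0.211, 0.977, 0.0], [0.0, 0.0, -1.0]]
force: [-0.4, -0.0, 0.2]
finger_gap: 0.013
gripper_force: 15.0
```

Call:
{"api": "play_rows", "payload": {
  "deltas": [
    [[0, 0, 0, 0, 0, 1, 0], [0, 0, 0, 0, 0, 1, 0], [-0.027, 0.032, 0, 0, 0, 0, 0], [-0.027, 0.032, 0, 0, 0, 0, 0], [-0.027, 0.032, 0, 0, 0, 0, 0], [-0.027, 0.032, 0, 0, 0, 0, 0], [-0.027, 0.032, 0, 0, 0, 0, 0], [-0.027, 0.032, 0, 0, 0, 0, 0], [-0.027, 0.032, 0, 0, 0, 0, 0], [0, 0, 0, 0, 0, 0, 0]]
  ]
}}

```text
time: 8.55
tcp_pos: [0.6464, 0.0127, 0.0395]
eef_rot: [[-0.998, 0.056, 0.003], [0.056, 0.998, 0.0], [-0.003, 0.001, -1.0]]
force: [-0.3, -0.4, -0.4]
finger_gap: 0.0125
gripper_force: 15.0
```

```bash
python3 go.py 643.5 9.2 -11.5 86.5
```

```text
t 8.55 tcp [646.4  12.7  39.5] yhead 86.8 gap 0.0125 gf 15.0 F [-0.3 -0.4 -0.4]
shift now-axes [ 0.0029 -0.0037  0.051 ] norm 0.051 | after-turn axes [ 0.0027 -0.0036  0.051 ] | turn rows-of-8deg [0.004 0.023 0.034]
```

Call:
{"api": "play_rows", "payload": {
  "deltas": [
    [[0.002, -0.003, 0.02, 0, 0, 0.03, 0], [0, 0, 0.02, 0, 0, 0, 0], [0, 0, 0.007, 0, 0, 0, 0], [0, 0, 0.002, 0, 0, 0, 0], [0, 0, 0, 0, 0, 0, 0]]
  ]
}}

```text
time: 9.05
tcp_pos: [0.6408, 0.0059, -0.0087]
eef_rot: [[-0.998, 0.065, 0.0], [0.065, 0.998, -0.0], [-0.0, -0.0, -1.0]]
force: [-0.0, 0.1, -0.5]
finger_gap: 0.0127
gripper_force: 15.0
```

```bash
python3 go.py 643.5 9.2 -11.5 86.5
```

```text
t 9.05 tcp [640.8   5.9  -8.7] yhead 86.3 gap 0.0127 gf 15.0 F [-0.   0.1 -0.5]
shift now-axes [-0.0024  0.0034  0.0028] norm 0.005 | after-turn axes [-0.0024  0.0034  0.0028] | turn rows-of-8deg [-0.001  0.003 -0.026]
```

Call:
{"api": "play_rows", "payload": {
  "deltas": [
    [[-0.0024, 0.0034, 0.001, 0, 0, 0, 0], [0, 0, 0.001, 0, 0, 0, 0], [0, 0, 0, 0, 0, 0, 0], [0, 0, 0, 0, 0, 0, 0]]
  ]
}}

```text
time: 9.45
tcp_pos: [0.6434, 0.0095, -0.0107]
eef_rot: [[-0.998, 0.065, 0.001], [0.065, 0.998, 0.0], [-0.001, 0.0, -1.0]]
force: [0.1, -0.1, -1.1]
finger_gap: 0.0132
gripper_force: 15.0
```

```bash
python3 go.py 643.5 9.2 -11.5 86.5
```

```text
t 9.45 tcp [643.4   9.5 -10.7] yhead 86.3 gap 0.0132 gf 15.0 F [ 0.1 -0.1 -1.1]
shift now-axes [-0.0001 -0.0003  0.0008] norm 0.001 | after-turn axes [-0.0001 -0.0003  0.0008] | turn rows-of-8deg [ 0.001  0.004 -0.026]
```

Call:
{"api": "play_rows", "payload": {
  "deltas": [
    [[0, 0, 0.001, 0, 0, 0, 0], [0, 0, 0, 0, 0, 0, 0.25], [0, 0, 0, 0, 0, 0, 0.4], [0, 0, 0, 0, 0, 0, 0.4], [0, 0, -0.02, 0, 0, 0, 0.4], [0, 0, -0.03, 0, 0, 0, 0.5], [0, 0, 0, 0, 0, 0, 0.6], [0, 0, 0, 0, 0, 0, 0.6]]
  ]
}}

```text
time: 10.25
tcp_pos: [0.6436, 0.0096, 0.0388]
eef_rot: [[-0.998, 0.065, 0.002], [0.065, 0.998, 0.001], [-0.002, 0.001, -1.0]]
force: [-0.0, 0.7, -1.1]
finger_gap: 0.0487
gripper_force: 0.0
```

```bash
python3 go.py 434.1 208.9 40 156.2
```

```text
t 10.25 tcp [643.6   9.6  38.8] yhead 86.3 gap 0.0487 gf 0.0 F [-0.   0.7 -1.1]
shift now-axes [ 0.222   0.1853 -0.0014] norm 0.289 | after-turn axes [-0.0978  0.2721 -0.0012] | turn rows-of-8deg [-2.00e-03  1.40e-02 -8.74e+00]
```

Call:
{"api": "play_rows", "payload": {
  "deltas": [
    [[0.0317, 0.0265, 0, 0, 0, 0, 0.6], [0.0317, 0.0265, 0, 0, 0, 0, 0.6], [0.0317, 0.0265, 0, 0, 0, 0, 0.6], [0.0317, 0.0265, 0, 0, 0, 0, 0.6], [0.0317, 0.0265, 0, 0, 0, 0, 0.6], [0.0317, 0.0265, 0, 0, 0, 0, 0.6], [0.0317, 0.0265, 0, 0, 0, 0, 0.6], [0, 0, 0, 0, 0, -0.97, 0.6], [0, 0, 0, 0, 0, -0.97, 0.6], [0, 0, 0, 0, 0, -0.97, 0.6]]
  ]
}}

```text
time: 11.25
tcp_pos: [0.4327, 0.2088, 0.0371]
eef_rot: [[-0.94, -0.341, -0.002], [-0.341, 0.94, -0.001], [0.002, -0.001, -1.0]]
force: [0.2, -0.0, 0.3]
finger_gap: 0.052
gripper_force: 0.0
```

Call:
{"api": "play_rows", "payload": {
  "deltas": [
    [[0, 0, 0, 0, 0, -0.97, 0.6], [0, 0, 0, 0, 0, -0.97, 0.6], [0, 0, 0, 0, 0, -0.97, 0.6], [0, 0, 0, 0, 0, -0.97, 0.6], [0, 0, 0, 0, 0, -0.97, 0.6], [0, 0, 0, 0, 0, -0.97, 0.6], [0, 0, 0, 0, 0, 0, 0.6], [0, 0, 0, 0, 0, 0, 0.6], [0, 0, 0, 0, 0, 0, 0.6]]
  ]
}}

```text
time: 12.15
tcp_pos: [0.4336, 0.2086, 0.0376]
eef_rot: [[-0.407, -0.914, -0.001], [-0.914, 0.407, -0.001], [0.001, 0.0, -1.0]]
force: [1.1, 0.7, -0.1]
finger_gap: 0.0521
gripper_force: 0.0
```

```bash
cat > wm.py <<'E'
from h import *
from meas import rect
s=robot.observe();p=robot.camera("wrist");W=world(p,wristT(p,s))
hsv=cv2.cvtColor(p["frame"],cv2.COLOR_RGB2HSV)
m=(hsv[...,1]>70)&(hsv[...,0]>5)&(hsv[...,0]<25)&(W[...,2]>.004)&(W[...,2]<.05)&(p["depth"]>0)
c,L,S,_=cv2.connectedComponentsWithStats(m.astype(np.uint8))
for i in range(1,c):
    if S[i,4]>300:print(S[i],*rect(W[L==i][:,:2]),np.percentile(W[L==i][:,2],[50,97]).round(4))
E
python3 go.py 434.1 208.9 -24 156.2; python3 wm.py
```

```text
t 12.15 tcp [433.6 208.6  37.6] yhead 156.0 gap 0.0521 gf 0.0 F [ 1.1  0.7 -0.1]
shift now-axes [-0.0005 -0.0004  0.0616] norm 0.062 | after-turn axes [-0.0005 -0.0004  0.0616] | turn rows-of-8deg [ 0.003 -0.006 -0.024]
[ 159    0  114  118 4218] [420.8  81. ] [84.5 30.9] -75.0 [0.0202 0.0234]
[ 262  183   37   99 2645] [433.6 212.3] [76.6 27. ] 66.0 [0.0202 0.0235]
```

Call:
{"api": "play_rows", "payload": {
  "deltas": [
    [[-0.002, 0, 0.03, 0, 0, 0, 0.6], [0, 0, 0.02, 0, 0, 0, 0.6], [0, 0, 0.0115, 0, 0, 0, 0.6], [0, 0, 0, 0, 0, 0, 0.6], [0, 0, 0, 0, 0, 0, 0], [0, 0, 0, 0, 0, 0, 0], [0, 0, 0, 0, 0, 0, 0], [0, 0, 0, 0, 0, 0, 0], [0, 0, 0, 0, 0, 0, 0], [0, 0, 0, 0, 0, 0, 0]]
  ]
}}

```text
time: 13.2
tcp_pos: [0.4347, 0.2108, -0.0232]
eef_rot: [[-0.405, -0.914, 0.0], [-0.914, 0.405, 0.0], [-0.0, -0.0, -1.0]]
force: [-0.2, 0.1, 2.5]
finger_gap: 0.0159
gripper_force: 15.0
```

```bash
python3 go.py 640 -65.7 40 85.5
```

```text
t 13.2 tcp [434.7 210.8 -23.2] yhead 156.1 gap 0.0159 gf 15.0 F [-0.2  0.1  2.5]
shift now-axes [ 0.1697 -0.2996 -0.0633] norm 0.35 | after-turn axes [-0.2263 -0.2596 -0.0632] | turn rows-of-8deg [1.000e-03 4.000e-03 8.828e+00]
```

Call:
{"api": "play_rows", "payload": {
  "deltas": [
    [[0, 0, -0.02, 0, 0, 0, 0], [0, 0, -0.03, 0, 0, 0.98, 0], [0, 0, -0.013, 0, 0, 0.98, 0], [0, 0, 0, 0, 0, 0.98, 0], [0, 0, 0, 0, 0, 0.98, 0], [0, 0, 0, 0, 0, 0.98, 0], [0, 0, 0, 0, 0, 0.98, 0], [0, 0, 0, 0, 0, 0.98, 0], [0, 0, 0, 0, 0, 0.98, 0], [0, 0, 0, 0, 0, 0.98, 0]]
  ]
}}

```text
time: 14.2
tcp_pos: [0.4345, 0.2105, 0.0394]
eef_rot: [[-0.997, 0.083, -0.0], [0.083, 0.997, -0.0], [0.0, -0.0, -1.0]]
force: [-0.1, 0.6, -0.2]
finger_gap: 0.0159
gripper_force: 15.0
```

Call:
{"api": "play_rows", "payload": {
  "deltas": [
    [[-0.0283, -0.0325, 0, 0, 0, 0, 0], [-0.0283, -0.0325, 0, 0, 0, 0, 0], [-0.0283, -0.0325, 0, 0, 0, 0, 0], [-0.0283, -0.0325, 0, 0, 0, 0, 0], [-0.0283, -0.0325, 0, 0, 0, 0, 0], [-0.0283, -0.0325, 0, 0, 0, 0, 0], [-0.0283, -0.0325, 0, 0, 0, 0, 0], [-0.0283, -0.0325, 0, 0, 0, 0, 0], [0, 0, 0, 0, 0, 0, 0], [0, 0, 0, 0, 0, 0, 0]]
  ]
}}

```text
time: 15.2
tcp_pos: [0.6397, -0.0669, 0.0385]
eef_rot: [[-0.997, 0.08, -0.002], [0.08, 0.997, 0.0], [0.002, 0.0, -1.0]]
force: [-0.6, -0.1, -0.1]
finger_gap: 0.016
gripper_force: 15.0
```

Call:
{"api": "play_rows", "payload": {
  "deltas": [
    [[0, 0, 0, 0, 0, 0, 0], [0, 0, 0, 0, 0, 0, 0]]
  ]
}}

```text
time: 15.4
tcp_pos: [0.6396, -0.0649, 0.0396]
eef_rot: [[-0.997, 0.076, -0.0], [0.076, 0.997, 0.0], [0.0, 0.0, -1.0]]
force: [0.4, -0.2, -0.5]
finger_gap: 0.0159
gripper_force: 15.0
```

```bash
python3 go.py 640 -65.7 -9 85.5
```

```text
t 15.4 tcp [639.6 -64.9  39.6] yhead 85.7 gap 0.0159 gf 15.0 F [ 0.4 -0.2 -0.5]
shift now-axes [-0.0005 -0.0008  0.0486] norm 0.049 | after-turn axes [-0.0005 -0.0008  0.0486] | turn rows-of-8deg [ 0.    -0.003  0.019]
```

Call:
{"api": "play_rows", "payload": {
  "deltas": [
    [[0, -0.001, 0.02, 0, 0, 0, 0], [0, 0, 0.02, 0, 0, 0, 0], [0, 0, 0.005, 0, 0, 0, 0], [0, 0, 0.002, 0, 0, 0, 0], [0, 0, 0, 0, 0, 0, 0], [0, 0, 0, 0, 0, 0, 0]]
  ]
}}

```text
time: 16.0
tcp_pos: [0.641, -0.0667, -0.0064]
eef_rot: [[-0.997, 0.077, 0.002], [0.077, 0.997, 0.0], [-0.002, 0.0, -1.0]]
force: [-0.5, -0.9, 0.4]
finger_gap: 0.0158
gripper_force: 15.0
```

```bash
python3 go.py 640 -65.7 -9 85.5
```

```text
t 16.0 tcp [641.  -66.7  -6.4] yhead 85.6 gap 0.0158 gf 15.0 F [-0.5 -0.9  0.4]
shift now-axes [0.0011 0.0009 0.0026] norm 0.003 | after-turn axes [0.0011 0.0009 0.0026] | turn rows-of-8deg [0.002 0.014 0.013]
```

Lower the last 2.5 mm, release, and go up. Next is the longest, at (426, 59.3), with a closing heading of 15.5° + 180°.

Call:
{"api": "play_rows", "payload": {
  "deltas": [
    [[0, 0.001, 0.0015, 0, 0, 0, 0], [0, 0, 0.001, 0, 0, 0, 0], [0, 0, 0, 0, 0, 0, 0], [0, 0, 0, 0, 0, 0, 0.3], [0, 0, 0, 0, 0, 0, 0.4], [0, 0, 0, 0, 0, 0, 0.4], [0, 0, -0.02, 0, 0, 0, 0.4], [0, 0, -0.03, 0, 0, 0, 0.5], [0, 0, 0, 0, 0, 0, 0.6], [0, 0, 0, 0, 0, 0, 0.6]]
  ]
}}

```text
time: 17.0
tcp_pos: [0.6406, -0.066, 0.0405]
eef_rot: [[-0.997, 0.078, 0.001], [0.078, 0.997, 0.0], [-0.001, 0.001, -1.0]]
force: [-0.6, -0.1, -0.9]
finger_gap: 0.0491
gripper_force: 0.0
```

```bash
python3 go.py 426 59.3 40 195.5;python3 go.py 426 59.3 40 15.5; python3 -c "
from h import *;print(robot.observe()['joint_pos'].round(2))"
```

```text
t 17.0 tcp [640.6 -66.   40.5] yhead 85.5 gap 0.0491 gf 0.0 F [-0.6 -0.1 -0.9]
shift now-axes [0.2236 0.1082 0.0003] norm 0.248 | after-turn axes [-0.1781  0.1733  0.0005] | turn rows-of-8deg [-6.0000e-03  1.0000e-02 -1.3744e+01]
t 17.0 tcp [640.6 -66.   40.5] yhead 85.5 gap 0.0491 gf 0.0 F [-0.6 -0.1 -0.9]
shift now-axes [0.2236 0.1082 0.0003] norm 0.248 | after-turn axes [ 0.1781 -0.1733  0.0005] | turn rows-of-8deg [9.000e-03 6.000e-03 8.756e+00]
[ 0.15  0.55 -0.13 -0.   -0.89 -1.8 ]
```

Call:
{"api": "play_rows", "payload": {
  "deltas": [
    [[0.0373, 0.018, 0, 0, 0, 0, 0.6], [0.0373, 0.018, 0, 0, 0, 0, 0.6], [0.0373, 0.018, 0, 0, 0, 0, 0.6], [0.0373, 0.018, 0, 0, 0, 0, 0.6], [0.0373, 0.018, 0, 0, 0, 0, 0.6], [0.0373, 0.018, 0, 0, 0, 0, 0.6], [0, 0, 0, 0, 0, -0.98, 0.6], [0, 0, 0, 0, 0, -0.98, 0.6], [0, 0, 0, 0, 0, -0.98, 0.6], [0, 0, 0, 0, 0, -0.98, 0.6]]
  ]
}}

```text
time: 18.0
tcp_pos: [0.4245, 0.0587, 0.0391]
eef_rot: [[-0.889, -0.458, -0.002], [-0.458, 0.889, -0.001], [0.002, 0.0, -1.0]]
force: [-1.1, -0.4, 0.4]
finger_gap: 0.0516
gripper_force: 0.0
```

Call:
{"api": "play_rows", "payload": {
  "deltas": [
    [[0, 0, 0, 0, 0, -0.98, 0.6], [0, 0, 0, 0, 0, -0.98, 0.6], [0, 0, 0, 0, 0, -0.98, 0.6], [0, 0, 0, 0, 0, -0.98, 0.6], [0, 0, 0, 0, 0, -0.98, 0.6], [0, 0, 0, 0, 0, -0.98, 0.6], [0, 0, 0, 0, 0, -0.98, 0.6], [0, 0, 0, 0, 0, -0.98, 0.6], [0, 0, 0, 0, 0, -0.98, 0.6], [0, 0, 0, 0, 0, -0.98, 0.6]]
  ]
}}

```text
time: 19.0
tcp_pos: [0.4245, 0.0584, 0.039]
eef_rot: [[0.269, -0.963, -0.002], [-0.963, -0.269, -0.001], [0.0, 0.002, -1.0]]
force: [0.3, -0.1, -0.3]
finger_gap: 0.0522
gripper_force: 0.0
```

Call:
{"api": "play_rows", "payload": {
  "deltas": [
    [[0, 0, 0, 0, 0, 0, 0.6], [0, 0, 0, 0, 0, 0, 0.6], [0, 0, 0, 0, 0, 0, 0.6]]
  ]
}}

```text
time: 19.3
tcp_pos: [0.4252, 0.0588, 0.0396]
eef_rot: [[0.262, -0.965, -0.001], [-0.965, -0.262, -0.0], [0.0, 0.001, -1.0]]
force: [0.3, -0.5, 0.1]
finger_gap: 0.0524
gripper_force: 0.0
```

```bash
python3 go.py 426 59.3 -24 195.5; python3 wm.py
```

```text
t 19.3 tcp [425.2  58.8  39.6] yhead -164.8 gap 0.0524 gf 0.0 F [ 0.3 -0.5  0.1]
shift now-axes [-0.0003 -0.001   0.0636] norm 0.064 | after-turn axes [-0.0003 -0.001   0.0636] | turn rows-of-8deg [ 0.006 -0.001 -0.037]
[ 288    0   43   96 2004] [439.2 -65.8] [55.  19.2] -84.6 [0.0146 0.0174]
[   0   77   55   46 2012] [609.6  14.8] [37.6 27.9] 4.3 [0.0311 0.0337]
[ 256  151   44  137 3962] [427.7  55. ] [106.5  31.1] -75.1 [0.0204 0.0236]
```

Call:
{"api": "play_rows", "payload": {
  "deltas": [
    [[-0.002, -0.001, 0.03, 0, 0, 0, 0.6], [0, 0, 0.02, 0, 0, 0, 0.6], [0, 0, 0.0135, 0, 0, 0, 0.6], [0, 0, 0, 0, 0, 0, 0.6], [0, 0, 0, 0, 0, 0, 0], [0, 0, 0, 0, 0, 0, 0], [0, 0, 0, 0, 0, 0, 0], [0, 0, 0, 0, 0, 0, 0], [0, 0, 0, 0, 0, 0, 0], [0, 0, 0, 0, 0, 0, 0]]
  ]
}}

```text
time: 20.35
tcp_pos: [0.4261, 0.0612, -0.0232]
eef_rot: [[0.264, -0.964, 0.001], [-0.964, -0.264, 0.0], [-0.0, -0.001, -1.0]]
force: [-0.1, 0.3, 3.5]
finger_gap: 0.0171
gripper_force: 15.0
```

```bash
python3 go.py 647.7 89.5 40 87.4
```

```text
t 20.35 tcp [426.1  61.2 -23.2] yhead -164.7 gap 0.0171 gf 15.0 F [-0.1  0.3  3.5]
shift now-axes [ 0.0313 -0.2212 -0.0631] norm 0.232 | after-turn axes [-0.2201  0.0383 -0.0632] | turn rows-of-8deg [-2.000e-03  5.000e-03  1.349e+01]
```

Call:
{"api": "play_rows", "payload": {
  "deltas": [
    [[0, 0, -0.02, 0, 0, 0, 0], [0, 0, -0.03, 0, 0, 0.96, 0], [0, 0, -0.013, 0, 0, 0.96, 0], [0, 0, 0, 0, 0, 0.96, 0], [0, 0, 0, 0, 0, 0.96, 0], [0, 0, 0, 0, 0, 0.96, 0], [0, 0, 0, 0, 0, 0.96, 0], [0, 0, 0, 0, 0, 0.96, 0], [0, 0, 0, 0, 0, 0.96, 0], [0, 0, 0, 0, 0, 0.96, 0]]
  ]
}}

```text
time: 21.35
tcp_pos: [0.4256, 0.061, 0.0393]
eef_rot: [[-0.81, -0.586, -0.0], [-0.586, 0.81, -0.0], [0.0, 0.0, -1.0]]
force: [0.2, 0.1, -0.9]
finger_gap: 0.0169
gripper_force: 15.0
```

Call:
{"api": "play_rows", "payload": {
  "deltas": [
    [[0, 0, 0, 0, 0, 0.96, 0], [0, 0, 0, 0, 0, 0.96, 0], [0, 0, 0, 0, 0, 0.96, 0], [0, 0, 0, 0, 0, 0.96, 0], [0, 0, 0, 0, 0, 0.96, 0], [-0.044, 0.0077, 0, 0, 0, 0, 0], [-0.044, 0.0077, 0, 0, 0, 0, 0], [-0.044, 0.0077, 0, 0, 0, 0, 0], [-0.044, 0.0077, 0, 0, 0, 0, 0], [-0.044, 0.0077, 0, 0, 0, 0, 0]]
  ]
}}

```text
time: 22.35
tcp_pos: [0.6486, 0.0912, 0.039]
eef_rot: [[-0.999, 0.038, -0.001], [0.038, 0.999, -0.0], [0.001, -0.0, -1.0]]
force: [0.3, 0.8, -0.3]
finger_gap: 0.017
gripper_force: 15.0
```

Call:
{"api": "play_rows", "payload": {
  "deltas": [
    [[0, 0, 0, 0, 0, 0, 0], [0, 0, 0, 0, 0, 0, 0], [0, 0, 0, 0, 0, 0, 0], [0, 0, 0, 0, 0, 0, 0]]
  ]
}}

```text
time: 22.75
tcp_pos: [0.646, 0.091, 0.0397]
eef_rot: [[-0.999, 0.038, -0.001], [0.038, 0.999, -0.0], [0.001, -0.0, -1.0]]
force: [-0.9, -0.4, -0.5]
finger_gap: 0.017
gripper_force: 15.0
```

```bash
python3 go.py 647.7 89.5 -9 87.4
```

```text
t 22.75 tcp [646.   91.   39.7] yhead 87.8 gap 0.017 gf 15.0 F [-0.9 -0.4 -0.5]
shift now-axes [-0.0018 -0.0015  0.0487] norm 0.049 | after-turn axes [-0.0018 -0.0015  0.0487] | turn rows-of-8deg [-0.001 -0.005  0.053]
```

Call:
{"api": "play_rows", "payload": {
  "deltas": [
    [[-0.0018, -0.0015, 0.02, 0, 0, 0.05, 0], [0, 0, 0.02, 0, 0, 0, 0], [0, 0, 0.005, 0, 0, 0, 0], [0, 0, 0.002, 0, 0, 0, 0], [0, 0, 0, 0, 0, 0, 0], [0, 0, 0, 0, 0, 0, 0]]
  ]
}}

```text
time: 23.35
tcp_pos: [0.6496, 0.0899, -0.0063]
eef_rot: [[-0.999, 0.045, 0.002], [0.045, 0.999, 0.001], [-0.002, 0.001, -1.0]]
force: [0.6, -0.1, -0.1]
finger_gap: 0.0163
gripper_force: 15.0
```

```bash
python3 go.py 647.7 89.5 -9 87.4
```

```text
t 23.35 tcp [649.6  89.9  -6.3] yhead 87.4 gap 0.0163 gf 15.0 F [ 0.6 -0.1 -0.1]
shift now-axes [ 0.0019 -0.0005  0.0027] norm 0.003 | after-turn axes [ 0.0019 -0.0005  0.0027] | turn rows-of-8deg [0.004 0.014 0.004]
```

Call:
{"api": "play_rows", "payload": {
  "deltas": [
    [[0.001, 0, 0.0015, 0, 0, 0, 0], [0, 0, 0.001, 0, 0, 0, 0], [0, 0, 0, 0, 0, 0, 0], [0, 0, 0, 0, 0, 0, 0.3], [0, 0, 0, 0, 0, 0, 0.4], [0, 0, 0, 0, 0, 0, 0.4], [0, 0, -0.02, 0, 0, 0, 0.4], [0, 0, -0.03, 0, 0, 0, 0.5], [0, 0, 0, 0, 0, 0, 0.5], [0, 0, 0, 0, 0, 0, 0.5]]
  ]
}}

```text
time: 24.35
tcp_pos: [0.6483, 0.0899, 0.0405]
eef_rot: [[-0.999, 0.046, 0.001], [0.046, 0.999, 0.001], [-0.001, 0.001, -1.0]]
force: [-0.2, 0.1, -0.8]
finger_gap: 0.0425
gripper_force: 0.0
```

```bash
python3 go.py 439 -67.8 40 185.9
```

```text
t 24.35 tcp [648.3  89.9  40.5] yhead 87.4 gap 0.0425 gf 0.0 F [-0.2  0.1 -0.8]
shift now-axes [ 2.019e-01 -1.670e-01  1.000e-04] norm 0.262 | after-turn axes [0.1353 0.2244 0.0005] | turn rows-of-8deg [-3.0000e-03  1.2000e-02 -1.2314e+01]
```

Call:
{"api": "play_rows", "payload": {
  "deltas": [
    [[0.0336, -0.0278, 0, 0, 0, 0, 0.5], [0.0336, -0.0278, 0, 0, 0, 0, 0.5], [0.0336, -0.0278, 0, 0, 0, 0, 0.5], [0.0336, -0.0278, 0, 0, 0, 0, 0.5], [0.0336, -0.0278, 0, 0, 0, 0, 0.5], [0.0336, -0.0278, 0, 0, 0, 0, 0.5], [0, 0, 0, 0, 0, -0.95, 0.5], [0, 0, 0, 0, 0, -0.95, 0.5], [0, 0, 0, 0, 0, -0.95, 0.5], [0, 0, 0, 0, 0, -0.95, 0.5]]
  ]
}}

```text
time: 25.35
tcp_pos: [0.438, -0.0681, 0.0391]
eef_rot: [[-0.882, -0.471, -0.002], [-0.471, 0.882, -0.0], [0.002, 0.001, -1.0]]
force: [0.3, 0.9, 0.4]
finger_gap: 0.0436
gripper_force: 0.0
```

Call:
{"api": "play_rows", "payload": {
  "deltas": [
    [[0, 0, 0, 0, 0, -0.95, 0.5], [0, 0, 0, 0, 0, -0.95, 0.5], [0, 0, 0, 0, 0, -0.95, 0.5], [0, 0, 0, 0, 0, -0.95, 0.5], [0, 0, 0, 0, 0, -0.95, 0.5], [0, 0, 0, 0, 0, -0.95, 0.5], [0, 0, 0, 0, 0, -0.95, 0.5], [0, 0, 0, 0, 0, -0.95, 0.5], [0, 0, 0, 0, 0, -0.95, 0.5], [0, 0, 0, 0, 0, 0, 0.5]]
  ]
}}

```text
time: 26.35
tcp_pos: [0.4382, -0.068, 0.0391]
eef_rot: [[0.108, -0.994, -0.002], [-0.994, -0.108, -0.0], [0.0, 0.002, -1.0]]
force: [-0.2, 0.1, 0.3]
finger_gap: 0.0435
gripper_force: 0.0
```

Call:
{"api": "play_rows", "payload": {
  "deltas": [
    [[0, 0, 0, 0, 0, 0, 0.5], [0, 0, 0, 0, 0, 0, 0.5]]
  ]
}}

```text
time: 26.55
tcp_pos: [0.4387, -0.0679, 0.0396]
eef_rot: [[0.106, -0.994, -0.001], [-0.994, -0.106, -0.0], [0.0, 0.001, -1.0]]
force: [-0.4, 0.2, -0.4]
finger_gap: 0.0438
gripper_force: 0.0
```

```bash
python3 go.py 439 -67.8 -26.5 185.9; python3 wm.py
```

```text
t 26.55 tcp [438.7 -67.9  39.6] yhead -173.9 gap 0.0438 gf 0.0 F [-0.4  0.2 -0.4]
shift now-axes [-0.0001 -0.0004  0.0661] norm 0.066 | after-turn axes [-0.0001 -0.0003  0.0661] | turn rows-of-8deg [ 0.006 -0.     0.024]
[ 266  192   26   69 1224] [439.1 -67.1] [54.2 19.3] -84.6 [0.0146 0.0172]
[   0  194   61   45 2079] [623.7 -56.6] [51.1 34.8] 11.2 [0.0332 0.0374]
```

Call:
{"api": "play_rows", "payload": {
  "deltas": [
    [[0, 0, 0.03, 0, 0, 0, 0.5], [0, 0, 0.02, 0, 0, 0, 0.5], [0, 0, 0.0155, 0, 0, 0, 0.5], [0, 0, 0, 0, 0, 0, 0.5], [0, 0, 0, 0, 0, 0, 0], [0, 0, 0, 0, 0, 0, 0], [0, 0, 0, 0, 0, 0, 0], [0, 0, 0, 0, 0, 0, 0], [0, 0, 0, 0, 0, 0, 0], [0, 0, 0, 0, 0, 0, 0]]
  ]
}}

```text
time: 27.6
tcp_pos: [0.4393, -0.0678, -0.0251]
eef_rot: [[0.108, -0.994, 0.001], [-0.994, -0.108, 0.0], [-0.0, -0.001, -1.0]]
force: [-1.3, 0.8, 3.6]
finger_gap: 0.0106
gripper_force: 15.0
```

```bash
python3 go.py 631 -142 40 87
```

```text
t 27.6 tcp [439.3 -67.8 -25.1] yhead -173.8 gap 0.0106 gf 15.0 F [-1.3  0.8  3.6]
shift now-axes [ 0.0945 -0.1826 -0.065 ] norm 0.216 | after-turn axes [-0.1953 -0.0641 -0.0651] | turn rows-of-8deg [-4.0000e-03  5.0000e-03  1.2402e+01]
```

Call:
{"api": "play_rows", "payload": {
  "deltas": [
    [[0, 0, -0.02, 0, 0, 0, 0], [0, 0, -0.03, 0, 0, 0.95, 0], [0, 0, -0.015, 0, 0, 0.95, 0], [0, 0, 0, 0, 0, 0.95, 0], [0, 0, 0, 0, 0, 0.95, 0], [0, 0, 0, 0, 0, 0.95, 0], [0, 0, 0, 0, 0, 0.95, 0], [0, 0, 0, 0, 0, 0.95, 0], [0, 0, 0, 0, 0, 0.95, 0], [0, 0, 0, 0, 0, 0.95, 0]]
  ]
}}

```text
time: 28.6
tcp_pos: [0.4388, -0.0678, 0.0394]
eef_rot: [[-0.887, -0.462, -0.0], [-0.462, 0.887, 0.0], [0.0, 0.0, -1.0]]
force: [0.8, 0.9, 0.0]
finger_gap: 0.0107
gripper_force: 15.0
```

Call:
{"api": "play_rows", "payload": {
  "deltas": [
    [[0, 0, 0, 0, 0, 0.95, 0], [0, 0, 0, 0, 0, 0.95, 0], [0, 0, 0, 0, 0, 0.95, 0], [0, 0, 0, 0, 0, 0.97, 0], [-0.039, -0.0128, 0, 0, 0, 0, 0], [-0.039, -0.0128, 0, 0, 0, 0, 0], [-0.039, -0.0128, 0, 0, 0, 0, 0], [-0.039, -0.0128, 0, 0, 0, 0, 0], [-0.039, -0.0128, 0, 0, 0, 0, 0], [0, 0, 0, 0, 0, 0, 0]]
  ]
}}

```text
time: 29.6
tcp_pos: [0.635, -0.1429, 0.0384]
eef_rot: [[-0.999, 0.049, 0.003], [0.049, 0.999, -0.001], [-0.003, -0.001, -1.0]]
force: [-0.1, 0.0, -0.6]
finger_gap: 0.0107
gripper_force: 15.0
```

Call:
{"api": "play_rows", "payload": {
  "deltas": [
    [[0, 0, 0, 0, 0, 0, 0], [0, 0, 0, 0, 0, 0, 0], [0, 0, 0, 0, 0, 0, 0]]
  ]
}}

```text
time: 29.9
tcp_pos: [0.6296, -0.1407, 0.0397]
eef_rot: [[-0.999, 0.048, -0.001], [0.048, 0.999, 0.0], [0.001, 0.0, -1.0]]
force: [0.1, -0.5, -0.1]
finger_gap: 0.0104
gripper_force: 15.0
```

```bash
python3 go.py 631 -142 -11 87
```

```text
t 29.9 tcp [ 629.6 -140.7   39.7] yhead 87.3 gap 0.0104 gf 15.0 F [ 0.1 -0.5 -0.1]
shift now-axes [-0.0015 -0.0013  0.0506] norm 0.051 | after-turn axes [-0.0015 -0.0013  0.0507] | turn rows-of-8deg [ 0.001 -0.005  0.035]
```

Call:
{"api": "play_rows", "payload": {
  "deltas": [
    [[-0.001, -0.001, 0.02, 0, 0, 0.03, 0], [0, 0, 0.02, 0, 0, 0, 0], [0, 0, 0.007, 0, 0, 0, 0], [0, 0, 0.002, 0, 0, 0, 0], [0, 0, 0, 0, 0, 0, 0], [0, 0, 0, 0, 0, 0, 0], [0, 0, 0, 0, 0, 0, 0]]
  ]
}}

```text
time: 30.6
tcp_pos: [0.6323, -0.1422, -0.0085]
eef_rot: [[-0.999, 0.052, 0.002], [0.052, 0.999, -0.0], [-0.002, 0.0, -1.0]]
force: [-0.3, 0.0, -0.5]
finger_gap: 0.0107
gripper_force: 15.0
```

```bash
python3 go.py 631 -142 -11 87
```

```text
t 30.6 tcp [ 632.3 -142.2   -8.5] yhead 87.0 gap 0.0107 gf 15.0 F [-0.3  0.  -0.5]
shift now-axes [0.0013 0.0001 0.0025] norm 0.003 | after-turn axes [0.0013 0.0001 0.0025] | turn rows-of-8deg [0.    0.013 0.002]
```

Lower, release, lift clear, then retreat toward the robot so the cameras can see.

Call:
{"api": "play_rows", "payload": {
  "deltas": [
    [[0, 0, 0.0015, 0, 0, 0, 0], [0, 0, 0.001, 0, 0, 0, 0], [0, 0, 0, 0, 0, 0, 0], [0, 0, 0, 0, 0, 0, 0.25], [0, 0, 0, 0, 0, 0, 0.35], [0, 0, 0, 0, 0, 0, 0.35], [0, 0, -0.02, 0, 0, 0, 0.35], [0, 0, -0.04, 0, 0, 0, 0.5], [0, 0, -0.04, 0, 0, 0, 0.5], [0, 0, -0.04, 0, 0, 0, 0.5]]
  ]
}}

```text
time: 31.6
tcp_pos: [0.6313, -0.1422, 0.1289]
eef_rot: [[-0.999, 0.052, -0.001], [0.052, 0.999, -0.0], [0.001, -0.0, -1.0]]
force: [1.6, -0.3, -0.6]
finger_gap: 0.0417
gripper_force: 0.0
```

Call:
{"api": "play_rows", "payload": {
  "deltas": [
    [[0, -0.045, 0, 0, 0, 0, 0.5], [0, -0.045, 0, 0, 0, 0, 0.5], [0, -0.045, 0, 0, 0, 0, 0.5], [0.02, -0.04, 0, 0, 0, 0, 0.5], [0.02, -0.04, 0, 0, 0, 0, 0.5], [0.02, -0.04, 0, 0, 0, 0, 0.5], [0.02, -0.04, 0, 0, 0, 0, 0.5], [0, 0, 0, 0, 0, 0, 0.5]]
  ]
}}

```text
time: 32.4
tcp_pos: [0.533, -0.4369, 0.1273]
eef_rot: [[-0.998, 0.059, -0.001], [0.059, 0.998, -0.0], [0.001, -0.0, -1.0]]
force: [0.4, 0.3, -0.2]
finger_gap: 0.0435
gripper_force: 0.0
```

```bash
python3 - <<'E'
from h import *
from meas import rect
for n in("scene","side"):
    p=robot.camera(n);W=world(p);f=p["frame"];save(p,"end_"+n,(170,130,470,350),2.66)
    hsv=cv2.cvtColor(f,cv2.COLOR_RGB2HSV)
    m=(hsv[...,1]>70)&(hsv[...,0]>5)&(hsv[...,0]<25)&(W[...,2]>.015)&(W[...,2]<.06)&(abs(W[...,0]-.64)<.1)
    c,L,S,_=cv2.connectedComponentsWithStats(m.astype(np.uint8))
    for i in range(1,c):
        if S[i,4]>60:print(n,S[i,4],*rect(W[L==i][:,:2]),np.percentile(W[L==i][:,2],[50,97]).round(4))
    for t in("scale_bar","loupe"):
        for r in robot.look_for(t,p)[:1]:print(t,np.round(r["bbox"]))
E
```

```text
scene 732 [648.9  86.9] [119.5  34.9] -1.2 [0.0318 0.0359]
scene 471 [642.8  10.6] [100.5  31.5] -4.1 [0.0282 0.032 ]
scene 506 [640.7 -65.7] [78.1 32.2] -4.5 [0.0319 0.0359]
scene 268 [ 630.5 -141.3] [55.8 24.3] -2.9 [0.0269 0.0307]
scale_bar [179. 277. 209. 329.]
loupe [369. 219. 390. 242.]
side 652 [647.3  87.5] [123.2  34.1] -3.8 [0.0316 0.0367]
side 447 [650.7   8. ] [117.6  25.6] -3.4 [0.0283 0.0325]
side 502 [646.6 -68.4] [90.7 34.2] -9.7 [0.0314 0.0366]
side 291 [ 639.4 -138.9] [74.1 30.2] -1.4 [0.0264 0.0303]
scale_bar [410. 238. 464. 274.]
loupe [287. 138. 305. 158.]
```

View pics/end_scene.png

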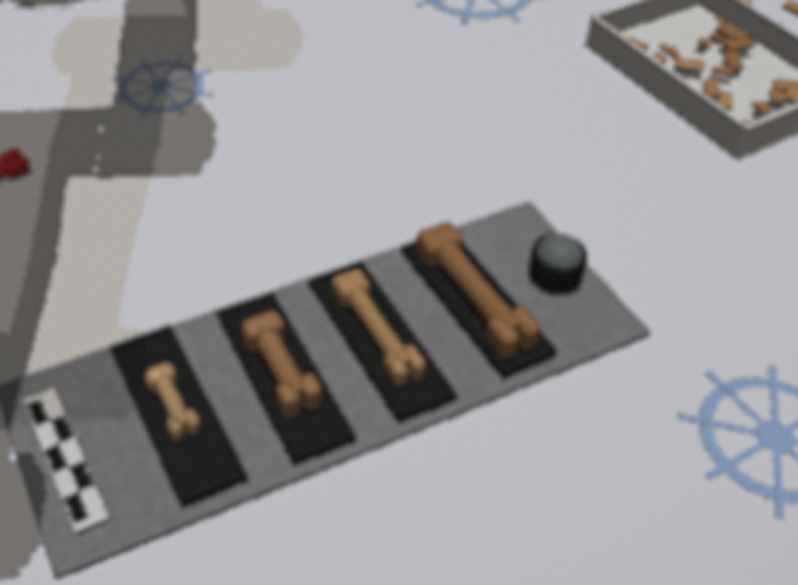

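The end view shows all four bones lengthwise on their pads, in order from the scale bar (lower left) to the loupe (upper right). Centres are within a few mm of the pad centres, and the scale bar and loupe haven't moved.

```bash
python3 -c "
from h import *;print(robot.sign_off())"
```

```text
the job is handed in; nothing more can be done
None
```

I laid the four bones on the pads in order of length, shortest next to the scale bar and longest next to the magnifier, and handed the job in at about 32 s; the sign-off returned no verdict.

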